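# Tip the empty tube rack down and push it to the reader's stop

## Robot

A 6-joint arm with a two-finger parallel gripper is mounted at the origin on the work surface. World frame = base frame: x ahead of the robot, y to its left, z up, the work surface at z = 0. Lengths are in m, angles in rad, forces in N, time in s.
With the tool pointing down it reaches from about 0.3 to 0.825 m from the base axis. Payload 5.4 kg.
Tool frame: the origin (TCP) lies at the very end of the fingers, on their centre line; the grasp point (between the pads) lies 19 mm behind it; z points along the fingers, y is the line along which they close (so a half turn about z gives the same grasp; the last joint's range is limited). The gripper opens to 92 mm and grips with 3 to 60 N. Pads are 20 mm wide; open, the fingers measure 128 mm over their backs; the gripper's body (75 mm by 189 mm) begins 69 mm behind the grasp point.
Start: joints at [0.897, 0.158, 1.597, -0, 1.386, -0.21], TCP at [0.257, 0.514, 0.178] pointing down, gripper open.
Joint ranges: [-2.91, 2.91], [-0.94, 2.29], [0.18, 2.7], [-1.29, 4.43], [0.17, 2.64], [-3, 3]. Speed limits (rad/s): [2.57, 2.57, 3.14, 3.14, 3.14, 3.14].

## Interface

Orientations are given as a rotation vector (axis times angle).
In Python, from workcell import bot gives the robot as it stands. Calls block until the motion is done:
- bot.goto(position, orientation): joint-space move of the TCP to a pose.
- bot.line_to(position, rot=None, max_speed=0.15): straight line of the TCP; rot=None keeps the orientation; max_speed is the mean speed in m/s.
- bot.set_joints(angles): joint-space move.
- bot.set_gripper(opening, newtons=None): opening from 0.0 (shut) to 1.0 (fully open); newtons is the grip in N (None keeps the last); returns when the fingers have stopped.
- bot.hold(seconds).
- bot.inverse_kinematics(position, orientation): joint angles nearest the present ones, or None.
- bot.read_camera(name): name is "side" or "top" or "wrist"; returns a dict with "pixels" (480x640x3 uint8, blue, green, red), "fx", "fy", "cx", "cy" (pixels), "R" (3x3) and "t" (3): a world point X has camera coordinates R X + t. Camera axes: x right, y down, z forward; pixel columns grow to the right and rows downward; lengths in m; the calibration is good to about 2 mm. A picture is of the moment at which its call begins. There is no depth.
A pose or a line that the arm cannot do raises bot.MotionError and nothing moves.
- bot.job_done(): hands the job in; it is judged then, once.
Readings, each from a call of its own:
- bot.current_clock(): time.
- bot.current_joints(): joint angles.
- bot.current_joint_vel(): joint speeds.
- bot.current_effort(): joint torques, N m.
- bot.current_ee_pos(): TCP position.
- bot.current_tool_rot(): TCP orientation.
- bot.current_contact_force(): force on the tool from outside, world axes, zero at the start.
- bot.current_ft_torque(): the same for the moment, N m.
- bot.current_opening(): opening from 0.0 (shut) to 1.0 (fully open).
- bot.current_grip_force(): force on a finger pad.
Only numpy, scipy, OpenCV 4.12 (cv2) and the standard library are available. Lean on these libraries where they do the work, as an engineer would, in place of code of your own. Each camera call takes 0.05 s, during which the arm holds its last target. There are 200 camera calls.

## Task

The empty blue-and-white tube rack stands on its long edge in front of the barcode reader. Without gripping or lifting it, push it over where it stands so that it lies flat with its holes facing up, then push it along the bench until its whole front side rests squarely against the reader's metal stop bar, not sticking out past either end of the bar. Leave the filled tubes, the jar and the culture dish where they are.

Things in the scene. Friction and masses are not known exactly. Their poses are not given: they have to be found in the camera images.
- rack_center (a point): Centre of the empty tube rack, a loose block 120 (own y) x 90 (own z) x 40 mm (own x), 0.18 to 0.35 kg. It starts standing on a long edge, 90 mm tall, centre 45 mm up. Own +x points out of the blue face, which has 12 holes 16 mm wide, 10 mm deep; the rest is white, with 4 flat black feet opposite the holes. Lying holes up, +x points up and the centre is 20 mm above the bench.
- station: Barcode reader with an aluminium stop bar, fixed (place and yaw vary). Origin: on the bench, middle of the bar's face towards the rack. Its +x points from there into the reader, the way to push; y runs along the bar. Bar 200 mm long, 20 high, 14 thick; grey housing behind it 48 mm high. Blue tape on the bench marks the bar's ends. A rack against the bar has its centre 45 mm before the origin.
- samples: Bystander: loose small white rack, 80 x 80 mm, with nine red tubes with blue caps, 92 mm tall in all. Origin: centre of its underside. It stands 165 to 200 mm to one side of the line through the station's origin along its x.
- jar: Bystander: loose jar with a yellow lid, 60 mm across, 75 mm tall. Origin: centre of its underside. Also 165 to 200 mm off that line.
- dish: Bystander: loose pink closed culture dish, 88 mm across, 18 mm tall. Origin: centre of its underside. Also 165 to 200 mm off that line.
- rack_push (a point): Point on the rack's blue face, mid-length, 70 mm above the edge it stands on. At the start the blue face looks away from the reader. Pushed slowly here towards the reader, the rack does not slide: it tips over its far lower edge, balances at about 24 degrees, then falls by itself onto its white face, some 30 to 80 mm short of the bar, its 90 mm side along the way to the reader.

How it is judged:
On the way, in this order (a step that is already met when the one before it is completed fails the run):
1. the rack lies flat with its holes up, tipped where it stood (angle between rack_center's own x axis and vertical below 0.1 rad and height (world z) of rack_center below 0.026 m), for 0.2 s.
2. the rack lies squarely against the stop bar (all of step 1 and x of rack_center in the frame of station between -0.051 and -0.035 m and y of rack_center in the frame of station between -0.042 and 0.042 m and angle between the y axis of rack_center and the y axis of station, either way round below 0.08 rad), for 0.2 s.
At the end, for the whole second after the job is handed in: The rack lies flat on the bench with its holes up (within 6 degrees), at rest, its front side within 6 mm of the stop bar's face and parallel to it within 4.5 degrees, and not past either end of the bar (its centre within 42 mm of the bar's middle) (all of step 2 and linear speed of rack below 0.02 m/s); the robot touches nothing.
It fails at once if the empty rack is lifted (its centre rises above 65 mm, or above 36 mm once it lies flat) (height (world z) of rack_center above 0.065 m or (angle between rack_center's own x axis and vertical below 0.1 rad and height (world z) of rack_center above 0.036 m)).
It fails at once if the rack is moved more than 50 mm while it is still standing, instead of being tipped over where it stands (angle between rack_center's own x axis and vertical above 1.1 rad and distance of rack_center from where it was at the start of the episode above 0.05 m).
It fails at once if the filled tubes, the jar or the dish is shifted more than 15 mm or tipped (distance of any of samples, jar, dish from where it was at the start of the episode above 0.015 m or angle between any of samples, jar, dish's own z axis and vertical above 0.25 rad).
It also fails if it takes over 45 s, if anything falls off the work surface, if the arm or the gripper's body presses on something with over 40 N, if the wrist force passes 120 N, or if a joint passes its speed limit or range.

## Working session

There is one attempt and no reset: what is moved stays moved. The work goes in short steps, each a Python script; the robot and the scene stay as the last script left them, time stands still between calls to the robot, and variables do not carry over. Pictures are saved under pics/ and viewed, at most 10 in all, crops included, and the job is handed in when it is done.

```bash
mkdir -p pics; ls; python3 - <<'E'
from workcell import bot
import cv2,numpy as np
for n in("top","side"):
    c=bot.read_camera(n); cv2.imwrite(f"pics/{n}0.png",c["pixels"])
    print(n,c["fx"],c["cx"],c["cy"],np.round(c["R"],3).tolist(),np.round(c["t"],3), np.round(-c["R"].T@c["t"],3))
print(bot.current_tool_rot(),bot.current_clock())
E
```

```text
pics
top 506.47190733234675 320.5247782525629 244.91716261451236 [[-0.017, -1.0, -0.02], [-0.982, 0.021, -0.188], [0.189, 0.017, -0.982]] [0.019 0.603 0.798] [ 0.442 -0.006  0.897]
side 467.14942869568563 311.8667356946287 238.94272169295937 [[0.988, -0.156, -0.009], [-0.105, -0.618, -0.779], [0.116, 0.771, -0.627]] [-0.6    0.122  0.879] [ 0.504 -0.696  0.64 ]
[-7.21926179e-01 -3.05678901e+00  2.41983466e-03] 0.1
```

View pics/top0.png

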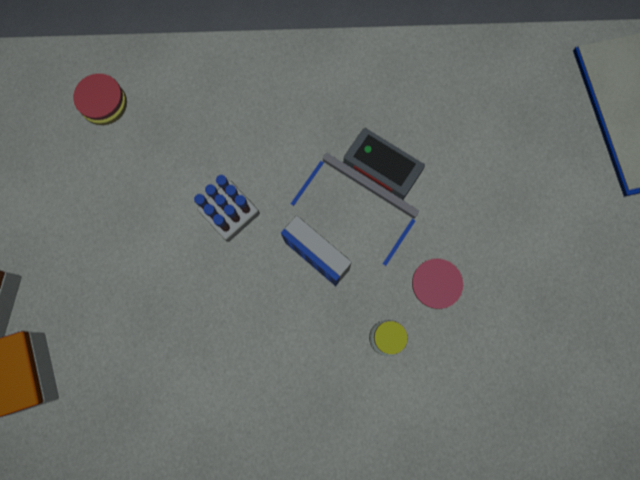

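View pics/side0.png

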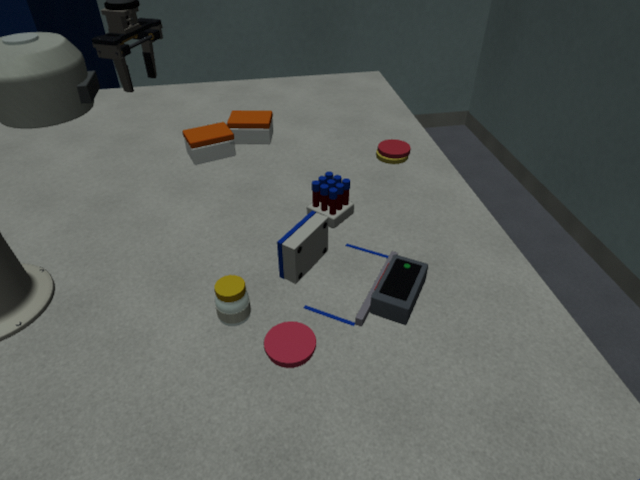

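The top view shows the standing rack at about (316,250), with its blue face down-left. The bar runs (325,156)–(416,215), and the tapes run (322,162)–(293,204) and (413,220)–(385,264). Samples are at (226,208), the dish at (437,283) and the jar at (390,338). The side view agrees with this layout.

```bash
cat > h.py <<'E'
import numpy as np,cv2
from workcell import bot
def ray(c,uv,z):
    uv=np.atleast_2d(np.float64(uv)); d=np.c_[(uv[:,0]-c["cx"])/c["fx"],(uv[:,1]-c["cy"])/c["fy"],np.ones(len(uv))]@c["R"]
    o=-c["R"].T@c["t"]; return (o+d*((z-o[2])/d[:,2])[:,None])[:,:2]
def blobs(m,amin):
    cs,_=cv2.findContours(m.astype(np.uint8),cv2.RETR_EXTERNAL,cv2.CHAIN_APPROX_NONE)
    return [k for k in cs if cv2.contourArea(k)>amin]
def hsv(c): return cv2.cvtColor(c["pixels"],cv2.COLOR_BGR2HSV)
E
python3 - <<'E'
from h import *
np.set_printoptions(precision=4,suppress=True)
c=bot.read_camera("top");H=hsv(c);h,s,v=cv2.split(H)
blue=(h>105)&(h<130)&(s>120)&(v>60)
for k in blobs(blue,30):
    r=cv2.minAreaRect(k)
    if not(270<r[0][0]<430 and 140<r[0][1]<300):continue
    print("blue",np.round(r[0]),np.round(r[1],1)); P=cv2.boxPoints(r); print(ray(c,P,0).tolist(),"z90",ray(c,P,.09).tolist())
reg=np.zeros(h.shape,bool)
reg[210:290,275:355]=1
g=c["pixels"].min(2)
print("patch",H[248,320],H[230,260],H[183,368],H[170,345])
cv2.imwrite("pics/crop.png",cv2.resize(c["pixels"][120:300,260:450],None,fx=3.2,fy=3.2,interpolation=cv2.INTER_CUBIC))
for n,p,z in(("dish",(437,283),.018),("jar",(390,338),.075),("samp",(222,203),.092)): print(n,ray(c,p,z))
E
```

```text
blue [309. 256.] [73.3  9.9]
[[0.6324482158826289, 0.08628140786947326], [0.6461235531355751, 0.0745625481845042], [0.5568210170914516, -0.024473089083908325], [0.5436459745045769, -0.012738009814572158]] z90 [[0.6133267033830868, 0.07697962678007292], [0.6256304909355987, 0.0664360944887217], [0.5452844335723173, -0.022666895700106524], [0.5334307642999722, -0.01210877054595773]]
blue [399. 242.] [ 3.6 53.5]
[[0.5790018022458958, -0.10116219017987033], [0.6596468284785444, -0.15822463820649682], [0.6557977948385977, -0.16345603403619172], [0.575282576654465, -0.10636229676849729]] z90 [[0.5652406264793256, -0.09166456574108096], [0.6377974674244726, -0.14300401169109658], [0.634334467477018, -0.14771073165720172], [0.5618944156553862, -0.09634313457879644]]
blue [307. 183.] [ 3.4 52.2]
[[0.6936699292400847, 0.06259010501937494], [0.7748576468153321, 0.006238586841706754], [0.7708625189089438, 0.0010552143470024282], [0.6898066735482644, 0.057436130260955426]] z90 [[0.668408266697998, 0.05566441153395299], [0.741453370481744, 0.004964593672410105], [0.737858928597342, 0.00030108060499845976], [0.6649324710803837, 0.05102734779609591]]
patch [ 98  15 135] [ 72  11 120] [116  18 101] [113  20 104]
dish [[ 0.5391 -0.1924]]
jar [[ 0.4464 -0.1005]]
samp [[0.6704 0.1689]]
```

View pics/crop.png

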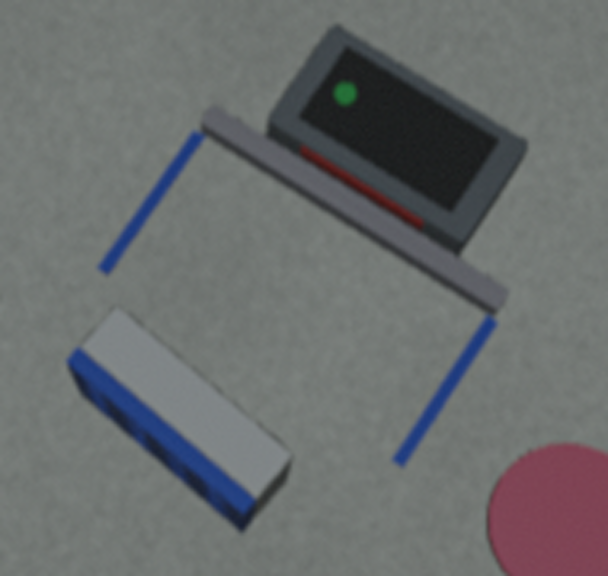

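The crop shows the bar's front edge from about (323,160) to (414,217). The rack's white back top edge runs from (297,216) to (351,264), so it is yawed several degrees relative to the bar. The tapes give a station yaw of about −35° and a bar length of 0.2007 m, which matches the 200 mm given.

```bash
python3 - <<'E'
from h import *
np.set_printoptions(precision=4,suppress=True)
c=bot.read_camera("top");f=lambda p:(np.float64(p)/3.2+[260,120]-.34)
e=[(203,128),(492,312)]
a0=ray(c,f([(207,138),(486,313)]),0); yaw=-0.611; R=np.array([[np.cos(yaw),-np.sin(yaw)],[np.sin(yaw),np.cos(yaw)]])
tape=np.array([(.7729,.0036),(.6577,-.1608)]); m=tape.mean(0)
b2=ray(c,f([(203,122),(497,305)]),.02)
print("tape mid",m,"bar top front edge in tape frame",(b2-m)@R,"bottom",(a0-m)@R)
# side view: white+blue rack and tape ends
r=ray(c,f([(118,308),(290,460),(247,500),(76,350)]),.09); print("top face",r, "len",np.linalg.norm(r-np.roll(r,-1,0),axis=1))
ctr=r.mean(0); d=(r[0]-r[1])+(r[3]-r[2]); ry=np.arctan2(d[1],d[0])-np.pi/2
print("ctr",ctr,"in st",(ctr-m)@R,"yaw push",ry)
for n,p in(("dish",(.5391,-.1924)),("jar",(.4464,-.1005)),("samp",(.67,.169))): print(n,(np.array(p)-m)@R)
# refine by segmentation: white top + blue, hull
h,s,v=cv2.split(hsv(c)); 
k=max(blobs(((v>128)&(s<40)&(np.add.outer(np.arange(480)*0,np.arange(640))>270)&(np.add.outer(np.arange(480),np.arange(640)*0)>200)&(np.add.outer(np.arange(480),np.arange(640)*0)<290)&(np.add.outer(np.arange(480)*0,np.arange(640))<360)),100),key=cv2.contourArea)
P=ray(c,k[:,0],.09)*1000; q=cv2.minAreaRect(P.astype(np.float32)); print("white",q, cv2.boxPoints(q))
E
```

```text
tape mid [ 0.7153 -0.0786] bar top front edge in tape frame [[ 0.0007  0.0978]
 [ 0.0023 -0.0981]] bottom [[-0.      0.0948]
 [ 0.001  -0.0954]]
top face [[ 0.6462  0.0459]
 [ 0.5655 -0.0401]
 [ 0.5457 -0.018 ]
 [ 0.6246  0.0676]] len [0.1179 0.0297 0.1164 0.0306]
ctr [0.5955 0.0139] in st [-0.1512  0.007 ] yaw push -0.7492084337193546
dish [-0.079  -0.1943]
jar [-0.2077 -0.1722]
samp [-0.1791  0.1768]
white ((597.28857421875, 12.131378173828125), (116.01093292236328, 26.040241241455078), 47.93616485595703) [[548.7612 -22.2089]
 [568.0935 -39.6547]
 [645.8159  46.4716]
 [626.4836  63.9175]]
```

Two checks on the measurements:

- **Station:** origin about (0.715, −0.079), yaw −0.611. Both bar edges agree within 2 mm, and the bystanders sit 172–194 mm off the line, as specified.
- **Rack:** push yaw about −0.738, blue face mid-point about (0.576, 0.030). It should land about 47 mm short of the bar with y ≈ 0.

Next I tip it.

```bash
cat >> h.py <<'E'
from scipy.spatial.transform import Rotation as Ro
def rot(yaw):
    best=None
    for s in(1,-1):
        x=s*np.array([np.cos(yaw),np.sin(yaw),0]);z=np.array([0,0,-1.]);M=np.c_[x,np.cross(z,x),z]
        r=Ro.from_matrix(M).as_rotvec(); j=bot.inverse_kinematics([.57,0,.15],r)
        if j is not None and(best is None or abs(j[5])<best[0]):best=(abs(j[5]),r)
    return best[1]
def n(yaw): return np.array([np.cos(yaw),np.sin(yaw),0])
E
python3 - <<'E'
from h import *
y=-.738; r=rot(y); face=np.array([.5762,.0299,0]); zz=np.array([0,0,1])
p=face-n(y)*.040
bot.goto(p+.16*zz,r); bot.set_gripper(.55)
bot.line_to(p+.066*zz,max_speed=.1)
print(bot.current_clock(),bot.current_ee_pos())
for d in np.arange(.016,.062,.004):
    bot.line_to(p+n(y)*d+.066*zz,max_speed=.03)
    print(round(d,3),np.round(bot.current_contact_force(),1),round(bot.current_clock(),2))
c=bot.read_camera("side");cv2.imwrite("pics/s1.png",c["pixels"][160:360,180:460])
E
```

```text
4.0 [0.54733882 0.05672669 0.06681678]
0.016 [ 0.  -0.5 -0.3] 4.68
0.02 [ 0.3  0.6 -0.9] 4.97
0.024 [ 0.4  0.2 -0.2] 5.25
0.028 [ 0.5  0.4 -0.1] 5.53
0.032 [ 0.5 -0.5 -0.5] 5.82
0.036 [ 0.6 -0.3 -0.1] 6.1
0.04 [-0.5  0.3  0.4] 6.38
0.044 [-0.6  0.4 -0.5] 6.67
0.048 [-0.4  0.3  0.7] 6.95
0.052 [ 0.4 -0.1 -0.1] 7.23
0.056 [0.2 0.  0.6] 7.52
0.06 [-0.6 -0.7  0.1] 7.8
```

View pics/s1.png

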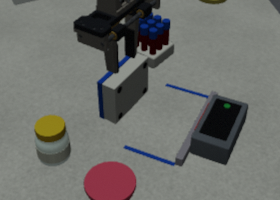

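The crop shows the rack still standing, with the fingers at its far end around (113–130, 50) and no force registered. I'll check from the top camera.

```bash
python3 - <<'E'
from h import *
print(bot.current_ee_pos(),bot.current_tool_rot(),Ro.from_rotvec(bot.current_tool_rot()).as_matrix().round(3).tolist(),bot.current_opening())
c=bot.read_camera("top");cv2.imwrite("pics/t1.png",cv2.resize(c["pixels"][120:300,240:450],None,fx=3,fy=3))
X=c["R"]@bot.current_ee_pos()+c["t"];print(X[:2]/X[2]*c["fx"]+[c["cx"],c["cy"]])
c=bot.read_camera("side");X=c["R"]@bot.current_ee_pos()+c["t"];print(X[:2]/X[2]*c["fx"]+[c["cx"],c["cy"]])
E
```

```text
[0.59102974 0.01639821 0.06598807] [-1.13322934e+00 -2.93002455e+00 -1.25840470e-05] [[-0.74, 0.673, -0.0], [0.673, 0.74, 0.0], [0.0, -0.0, -1.0]] 0.5497042368574203
[315.41753699 251.18763803]
[301.78782562 237.99147145]
```

View pics/t1.png

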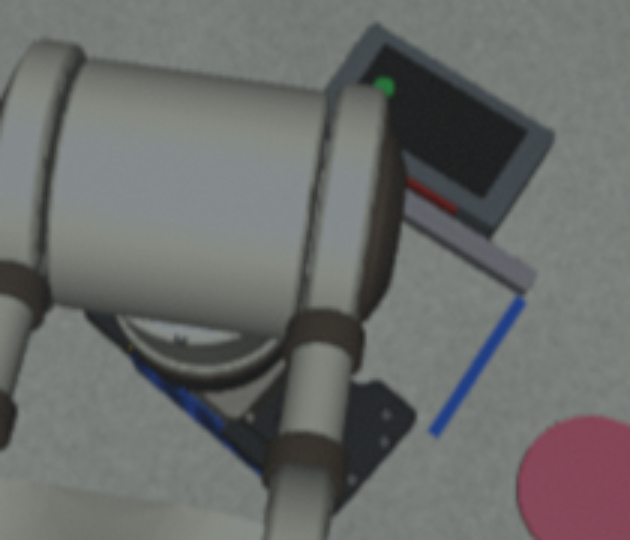

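```bash
python3 - <<'E'
from h import *
c=bot.read_camera("side");cv2.imwrite("pics/s2.png",cv2.resize(c["pixels"][180:300,240:400],None,fx=5,fy=5,interpolation=cv2.INTER_CUBIC))
E
```

```text
(no output)
```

View pics/s2.png

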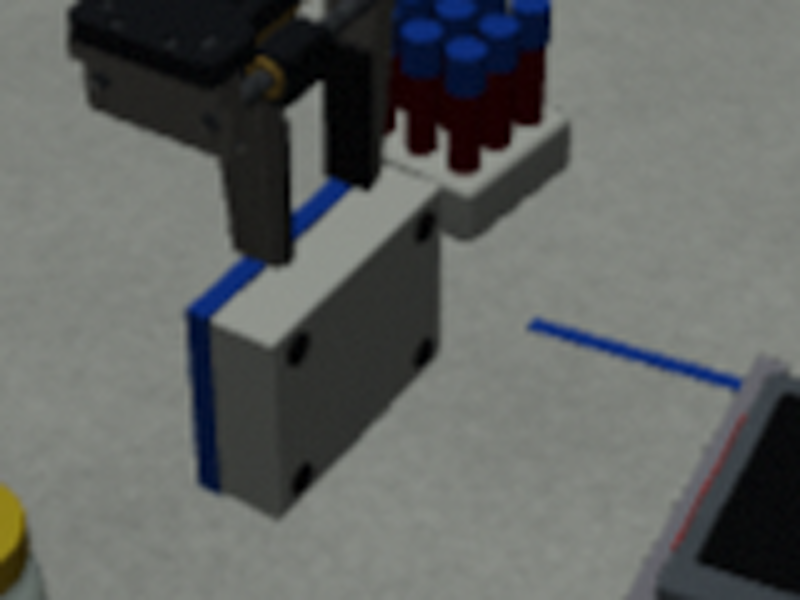

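The zoom shows the rack upright, with the finger tips drawn over its top face at about (275,260) and (365,185). That contradicts a TCP height of 0.066 m, so I'll triangulate the rack corners across both views.

```bash
python3 - <<'E'
from h import *
np.set_printoptions(precision=4,suppress=True)
c=bot.read_camera("side"); f=lambda p:np.float64(p)/5+[240,180]-.4
top=[(190,312),(278,348),(440,185),(345,180)];bot_=[(210,490),(278,517),(437,360)]
print("top z.09",ray(c,f(top),.09)); print("bot z0",ray(c,f(bot_),0))
def proj(c,X): Y=np.atleast_2d(X)@c["R"].T+c["t"]; return Y[:,:2]/Y[:,2:]*c["fx"]+[c["cx"],c["cy"]]
T=np.array(bot.current_ee_pos());y=-.738
t=np.array([-np.sin(y),np.cos(y),0])
print("tips expected in zoom",(proj(c,[T+s*t*.034 for s in(1,-1)])-[240,180]+.4)*5, bot.current_contact_force())
E
```

```text
top z.09 [[ 0.5411 -0.0176]
 [ 0.5708 -0.0438]
 [ 0.6477  0.0457]
 [ 0.6108  0.0554]]
bot z0 [[ 0.5439 -0.0195]
 [ 0.5685 -0.0391]
 [ 0.6471  0.0438]]
tips expected in zoom [[358.4986 247.4192]
 [261.1457 338.5072]] [-0.064  -0.3839 -0.1913]
```

```bash
python3 - <<'E'
from h import *
np.set_printoptions(precision=4,suppress=True)
c=bot.read_camera("side")
def proj(c,X): Y=np.atleast_2d(X)@c["R"].T+c["t"]; return Y[:,:2]/Y[:,2:]*c["fx"]+[c["cx"],c["cy"]]
M=Ro.from_rotvec([-.7219,-3.0568,.0024]).as_matrix(); T=np.array([.257,.514,.178])
print("start tips exp",proj(c,[T+s*M[:,1]*.055 for s in(1,0,-1)]))
cv2.imwrite("pics/i.png",cv2.resize(cv2.imread("pics/side0.png")[0:120,60:220],None,fx=4,fy=4))
print(bot.current_clock(),bot.current_joints())
c2=bot.read_camera("wrist");cv2.imwrite("pics/w.png",c2["pixels"]); print(-c2["R"].T@c2["t"],bot.current_ee_pos())
E
```

```text
start tips exp [[155.9141  89.6499]
 [144.0755  97.4269]
 [131.398  105.7549]]
8.1 [-0.1764  0.3071  1.6522 -0.      1.1824 -1.0092]
[0.5426 0.0605 0.2735] [0.591  0.0165 0.066 ]
```

View pics/w.png

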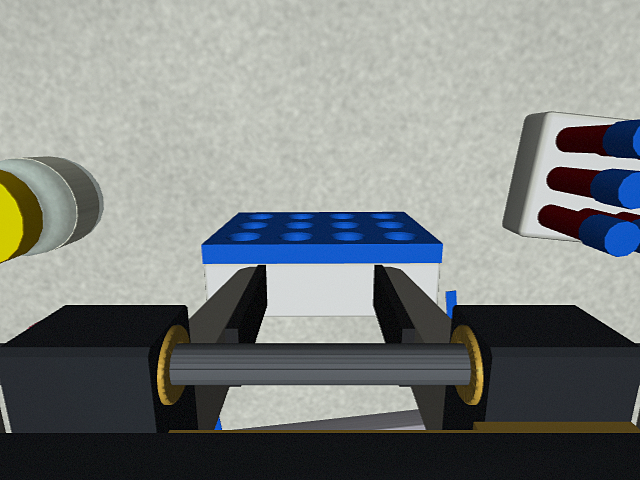

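The wrist view settles it. The rack is upright and untouched, with its blue holed face towards the camera. The real fingertips, inner edges at (265,265) and (375,265), are above the rack's top face, so the fingers end well short of the reported TCP. I'll measure that shortfall from the wrist rays and the gap between the tips.

```bash
python3 - <<'E'
from h import *
c=bot.read_camera("wrist");T=np.array(bot.current_ee_pos());o=-c["R"].T@c["t"];nn=n(-.738)
t=np.array([-np.sin(-.738),np.cos(-.738),0])
for off in(-.01,0,.01):
    L=[]
    for u in(265,375):
        d=np.array([(u-c["cx"])/c["fx"],(265-c["cy"])/c["fy"],1])@c["R"]
        X=o+d*(((T+nn*off-o)@nn)/(d@nn)); L.append(X)
    print(off,"z",[round(x[2],4) for x in L],"lateral",[round((x-T)@t,4) for x in L])
print("TCP px",(lambda Y:Y[:2]/Y[2]*c["fx"]+[c["cx"],c["cy"]])(c["R"]@T+c["t"]))
E
```

```text
-0.01 z [np.float64(0.1057), np.float64(0.1057)] lateral [np.float64(-0.0252), np.float64(0.0255)]
0 z [np.float64(0.0755), np.float64(0.0754)] lateral [np.float64(-0.0298), np.float64(0.0301)]
0.01 z [np.float64(0.0452), np.float64(0.0451)] lateral [np.float64(-0.0344), np.float64(0.0347)]
TCP px [319.71743221 259.76971287]
```

The gap check (±25.3 mm against 50.6/2 expected) puts the tips at z ≈ 0.105, about 38 mm short of the TCP, and the side view agrees (35–37 mm). I'll back off, lower by that amount and tip again.

```bash
python3 - <<'E'
from h import *
y=-.738; face=np.array([.5762,.0299,0]); zz=np.array([0,0,1])
p=face-n(y)*.040; z=.028*zz
bot.line_to(p+.066*zz,max_speed=.1); bot.line_to(p+z,max_speed=.08)
bot.line_to(p+n(y)*.024+z,max_speed=.05)
bot.line_to(p+n(y)*.066+z,max_speed=.025)
print(bot.current_contact_force(),bot.current_clock(),bot.current_ee_pos())
c=bot.read_camera("wrist");cv2.imwrite("pics/w2.png",c["pixels"])
c=bot.read_camera("side");cv2.imwrite("pics/s3.png",cv2.resize(c["pixels"][180:300,240:400],None,fx=4,fy=4))
a=cv2.imread("pics/s3.png");b=cv2.resize(cv2.imread("pics/w2.png"),None,fx=.4,fy=.4)
a=np.hstack([cv2.resize(a,(480,360)),cv2.resize(b,(300,225)).repeat(1,0) if 0 else np.vstack([cv2.resize(b,(300,225)),np.zeros((135,300,3),np.uint8)])])
cv2.imwrite("pics/c3.png",a)
E
```

```text
[ 0.55358367  0.59158436 -0.30013051] 12.0417 [0.59533764 0.01251334 0.02796958]
```

View pics/c3.png

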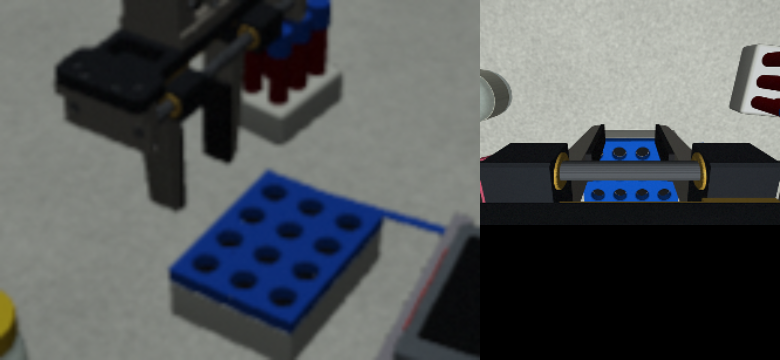

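The rack has fallen flat with its holes up and the fingers are clear behind it. Next I measure it on the z = 0.04 plane while backing off, then get behind it at the station yaw.

```bash
cat >> h.py <<'E'
Y=-.611; RS=np.array([[np.cos(Y),-np.sin(Y)],[np.sin(Y),np.cos(Y)]]); O=np.array([.7160,-.0790])
def st(x,y,z): return np.r_[O+RS@[x,y],z]
def rack(cam="side"):
    c=bot.read_camera(cam);h,s,v=cv2.split(hsv(c))
    k=max(blobs(cv2.morphologyEx(((h>105)&(h<130)&(s>120)&(v>60)).astype(np.uint8),cv2.MORPH_CLOSE,np.ones((7,7))),100),key=cv2.contourArea)
    r=cv2.minAreaRect((1000*ray(c,k[:,0],.04)).astype(np.float32)); b=cv2.boxPoints(r)/1000
    e=max((b[1]-b[0],b[2]-b[1]),key=np.linalg.norm); a=np.arctan2(e[1],e[0])-np.pi/2-Y
    a=(a+np.pi/2)%np.pi-np.pi/2
    return np.round((np.array(r[0])/1000-O)@RS,4),np.round(r[1],1),round(a,3)
E
python3 - <<'E'
from h import *
print(rack("side"))
p=bot.current_ee_pos(); bot.line_to(p-n(-.738)*.05,max_speed=.12)
r=rot(Y); bot.goto(st(-.178,0,.02),r)
print(rack("side"),bot.current_clock()); bot.set_gripper(.7)
bot.line_to(st(-.178,0,-.02),max_speed=.08)
print(bot.current_ee_pos(),bot.current_contact_force(),bot.current_clock(),rack("side"))
E
```

```text
(array([-0.0669, -0.0024]), array([137.5, 128.1]), np.float32(-0.127))
(array([-0.0669, -0.0024]), array([137.5, 128.1]), np.float32(-0.127)) 13.0917
[ 0.57014998  0.02313003 -0.02023358] [-0.46736687 -0.47177385 -0.49556022] 14.1417 (array([-0.0669, -0.0024]), array([137.5, 128.1]), np.float32(-0.127))
```

The blob merged with the tape, making it 137 × 128 mm, so I'll add an opening step to the mask. The yaw of −0.127 matches expectation. Pushing now, with force checks near the bar.

```bash
sed -i 's/np.ones((7,7))),100)/np.ones((7,7)))\&1,100)/; s/k=max(blobs(cv2.morphologyEx(\(.*\),cv2.MORPH_CLOSE,np.ones((7,7)))&1,100)/k=max(blobs(cv2.morphologyEx(cv2.morphologyEx(\1,cv2.MORPH_CLOSE,np.ones((5,5))),cv2.MORPH_OPEN,np.ones((9,9))),100)/' h.py
python3 - <<'E'
from h import *
print(rack("side"))
bot.line_to(st(-.113,0,-.02),max_speed=.04); print(rack("side"),bot.current_clock())
for x in np.arange(-.110,-.0899,.002):
    bot.line_to(st(x,0,-.02),max_speed=.03)
    F=np.mean([np.array(bot.current_contact_force())[:2] for _ in range(4)],0)@RS
    print(round(x,3),np.round(F,1))
    if F[0]<-5:break
print(rack("side"),bot.current_clock())
c=bot.read_camera("side");cv2.imwrite("pics/s4.png",cv2.resize(c["pixels"][180:330,240:440],None,fx=4,fy=4))
E
```

```text
(array([-0.0867, -0.0031]), array([130.8,  89.1]), np.float32(-0.127))
(array([-0.0577,  0.004 ]), array([120.7,  91. ]), np.float32(0.002)) 16.0667
-0.11 [-0.3  0.1]
-0.108 [-1.7  0.1]
-0.106 [-0.8  0.6]
-0.104 [-1.4 -0.1]
-0.102 [0.1 0.2]
-0.1 [-5.  -0.9]
-0.098 [-11.3  -1.9]
(array([-0.0453,  0.0041]), array([120.7,  91.3]), np.float32(0.01)) 17.8667
```

View pics/s4.png

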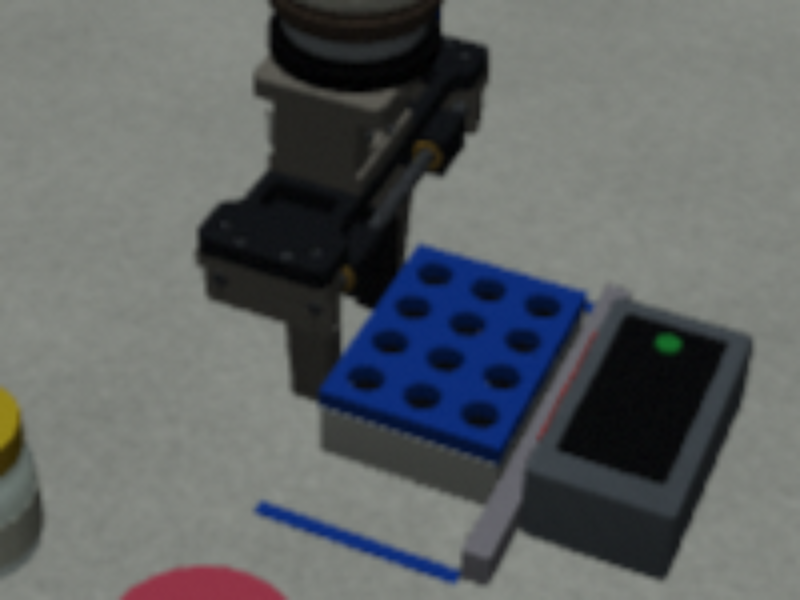

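The rack is flat and square against the bar: x = −0.0453, y = 0.004, yaw error 0.01 rad, with an 11 N contact. I'll back straight off, re-check and hand in.

```bash
python3 - <<'E'
from h import *
bot.line_to(st(-.15,0,-.02),max_speed=.06); bot.line_to(st(-.15,0,.12),max_speed=.12); bot.hold(.3)
print(rack("side"),bot.current_contact_force(),bot.current_clock())
print(bot.job_done())
E
```

```text
(array([-0.0446,  0.0039]), array([120.8,  90.9]), np.float32(0.001)) [-0.80443035  0.40911674 -0.19594612] 20.6
the job is handed in; nothing more can be done
None
```

The rack was tipped flat with its holes up and pushed square against the stop bar (last camera reading: x −44.6 mm, y 3.9 mm, yaw error 0.001 rad), the arm was backed clear, and the job was handed in at about 20.6 s; no verdict came back, and the bystanders were not re-measured.

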